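# Isolate and pull the fuse carrier

### The arm

A 6-joint arm with a two-finger parallel gripper is mounted at the origin on the work surface; the furniture and walls round the work are solid. World frame = base frame: x ahead of the robot, y to its left, z up, the work surface at z = 0. Lengths are in m, angles in degrees, forces in N, time in s.
With the tool pointing down it reaches from about 0.4 to 0.825 m from the base axis. Payload 7 kg.
Tool frame: the origin (TCP) lies midway between the tips of the shut fingers; the grasp point (between the pads) lies 19 mm behind it (ctrl.grip_point_offset is the distance from the TCP to the grasp point, in m); x points along the fingers, y is the direction in which the jaws open and shut, and the axes are right-handed (so a half turn about x gives the same grasp; the last joint's range is limited). The gripper opens to 88 mm and grips with 3 to 60 N. Pads are 19 mm wide; open, the fingers measure 130 mm over their backs; the gripper's body (78 mm by 193 mm) begins 47 mm behind the grasp point.
Start: joints at [86.522, 20.546, 0.682, 0, -70.136, -16.507], TCP at [0.231, 0.634, 0.227] pointing down, gripper open.
Joint ranges: [-176.03, 176.03], [-82.01, 121.73], [-58.28, 71.71], [-173.87, 95.51], [-174.79, -0.11], [-173.66, 173.66]. Speed limits (degrees/s): [136.94, 136.94, 172.46, 180, 180, 180].

### API

Orientations are given as [roll, pitch, yaw] about the fixed x, y, z axes, in that order (R = Rz(yaw) Ry(pitch) Rx(roll)).
In Python, from plant import ctrl gives the robot as it stands.
- The arm moves only by the tool drive_tool, never from a script. Its argument "plan" is a list of rows, each a list of 3 entries, a list of its own where there are three numbers: the shift along the tool's x, y, z in m, then the turn, a rotation vector about the tool's x, y, z in degrees, then the opening, from 0 (shut) to 1 (fully open). In form: [[[dx, dy, dz], [wx, wy, wz], grip], ...]. A call has 1 to 20 rows; each row is the pose to reach, as a shift and turn from the pose measured when the call began, along the tool's axes at that moment; what a row does not reach only later rows make up. A row lasts 1/12 s, in which the tool goes at most 41.7 mm and 7.16 degrees, less where a joint would pass 70% of its speed; a pose out of reach is approached as far as the arm can. A call with a gripper value outside its range is refused whole. The fingers move at their own pace and stop on an object; the grip force is fixed at half the most. Time passes only in rows, so rows that repeat a pose let the fingers close. It gives the time, the measured TCP pose, the force and the opening at its end, in the units of the state.
- ctrl.get_obs(): the state, without advancing time (a new reading comes with each control period).
- ctrl.snapshot(name): name is "scene" or "top" or "wrist"; returns the picture (480x640x3 uint8, blue, green, red); there is no depth.
- ctrl.get_calibration(name): a dict with "fx", "fy", "cx", "cy" (pixels), "dist_coeffs" ([k1, k2, p1, p2, k3] as OpenCV has them; the pictures are not rectified), "R" (3x3) and "t" (3): a world point X has camera coordinates R X + t. Camera axes: x right, y down, z forward; pixel columns grow to the right and rows downward; lengths in m; the calibration is good to about 2 mm. A picture is of the moment at which its call begins: read the wrist's pose just before it. get_calibration takes no time and is no camera call; for the wrist camera it gives the pose at the moment of the call.
- ctrl.close_job(): hands the job in, once; it reports no verdict.
Trained networks look in the newest picture that a camera, given by its name, has taken for a name from the list of things; names that differ only in an ending like _2 or _b are one class to them, and where a whole thing is asked for, a point or a joint stands for the part that bears it (a point fixed in the world has none). Each returns a list of dicts, best first, with "confidence" (0 to 1); they miss things now and then, are a little off and sometimes report something else, mostly with a low value. They report only what shows in the picture. A call takes as long as a camera call.
- ctrl.cut_out(camera, name): "pixels" (480x640 bool, what is visible of it) and "pixel" ([column, row] in pixels, amid what is visible of it).
- ctrl.landmark_of(camera, name): "pixel" ([column, row] in pixels: a listed point, or the origin of a listed thing).
The state is a dict: "clock": time; "joint_pos": joint angles; "qvel": joint speeds; "tau": joint torques, N m; "tool_pos": TCP position; "orientation": TCP orientation; "force": force on the tool from outside, world axes, zero at the start; "moment": the same for the moment, N m; "opening": finger opening in m.
Only numpy, scipy, OpenCV 4.12 (cv2) and the standard library are available. Lean on these libraries where they do the work, as an engineer would, in place of code of your own. Each camera call takes 0.05 s, during which the arm holds its last target. There are 200 camera calls.

### The job

First swing the isolator's red-knobbed lever over to its green mark and leave it there, to make the fuse base dead. Then pinch the two orange side catches of the white fuse carrier together, draw it straight up out of its base and finish while still holding it by the squeezed catches, upright and still, with its underside at least 10 cm above the bench. Leave everything else where it stands.

Things in the scene. Friction and masses are not known exactly. Their poses are not given: they have to be found in the camera images.
- isolator: Fixed switch: black foot 90 x 120 x 10 mm, grey housing 61 mm high, upright white dial disc 96 mm across facing its -x. Origin: centre of underside; z up, y to the left seen from the robot. Broad green rim mark 0.5 rad to the -y side of upright; thin red mark 0.95 rad to +y, black ones at 0 and 0.5. Stands at one of two places 0.3 m apart, the fuse base at the other; yaw within 0.35 rad.
- lever (a joint): Hinge of the isolator's lever, rad, about the isolator's x axis through point isolator_pivot: 0 = upright, positive = leaning to the isolator's +y (left), negative = to its -y (right), travel -1.1 to 1.1. Green mark: -0.5. Starts at 0.4 to 0.85. Friction hinge (0.14 N m, 1.6 N at the knob): stays where it is left.
- isolator_pivot (a point): Point on the lever's hinge axis in the lever's middle plane, fixed: 10 mm in front of (-x of) the isolator's centre and 60 mm above the bench.
- lever_knob (a point): Centre of the lever's red knob, 90 mm from the pivot: a cylinder 18 mm across, 28 mm long along the isolator's x axis. Can be pinched from above across its 18 mm, fingers on its +y and -y sides; it turns between the fingers as it is carried along its arc. The lever below it is a bar 10 mm wide.
- fuse_base: Fixed fuse base: black foot 84 x 110 x 10 mm carrying a grey socket block 52 mm (x) by 66 mm (y) with its top 58 mm above the bench, yaw within 0.35 rad. Origin: centre of the underside; z up. A window in each y wall takes a hook of the carrier's catch; the ledge above it holds the carrier in until the catch is pressed.
- socket_mouth (a point): Centre of the socket's open top, 58 mm above the bench. The cavity is 40 mm (x) by 44 mm (y), 45 mm deep.
- carrier: Loose white fuse carrier, 0.1 to 0.2 kg, 98 mm tall, head 38 (x) by 24 mm (y), an orange spring catch on its +y and -y sides. Origin: centre of underside, 13 mm above the bench when seated; z up, y across the catches; yaw as the fuse base. Its lower 45 mm sit in the socket with 1 to 2.5 mm of play: draw it straight up, out after 45 mm (90 mm brings its underside to 10 cm above the bench).
- catch_left_pad (a point): Centre of the outer face of the orange finger pad on the carrier's +y side. Pad 26 mm wide (x), 34 mm tall, centre 79 mm above the carrier's underside (92 mm above the bench when seated). The two outer faces are 48 mm apart at rest, 35 mm fully pressed. Below the pads the fingers have 17 mm free down to the socket's top.
- catch_right_pad (a point): The same on the carrier's -y side.
- catch_left (a joint): Travel of the left catch in m: 0 = out at rest, 0.0065 = fully pressed inward. Pressing takes 3 N rising to 6 N; it springs back when let go. Its hook clears the ledge once it is pressed by about 5 mm.
- catch_right (a joint): The same for the right catch.
- nuts: Bystander: black parts tray with nuts, 64 x 90 x 24 mm, behind the work. Origin: centre of the underside.
- spool: Bystander: blue solder spool, 76 mm tall, at the back left. Origin: centre of the underside.
- driver: Bystander: grey cross-head screwdriver, 161 mm long, 24 mm high, lying along x between the two fixtures. Origin: underside.
- pliers: Bystander: needle pliers with black handles, 134 mm long, lying across in front of the left fixture. Origin: underside.
- solvent: Bystander: solvent bottle with a black cap, 120 mm tall, at the front right. Origin: centre of the underside.
- clips: Bystander: black parts tray with clips, 84 x 118 x 29 mm, on the side desk to the right. Origin: centre of the underside.

How it is judged:
By the outcome, as a careful person would: the job done as asked, in the order asked, and still so for the second after the job is handed in, while the arm keeps its last pose, push and grip.
It also fails if it takes over 51 s, if anything falls off the work surface, if the arm or the gripper's body presses on something with over 40 N, if the wrist force passes 120 N, or if a joint passes its speed limit or range.

## Working session

There is one attempt and no reset: what is moved stays moved. The work goes in short steps, Python scripts to look and compute and a tool call to move; the robot and the scene stay as the last step left them, time stands still between calls to the robot, and variables do not carry over. Pictures are saved under pics/ and viewed, about 8 in all and at most 12, crops included, and the job is handed in when it is done.

Besides the shell and the picture viewer there is one more tool, called after "Request:" by a JSON object that holds its "method" and its "body", one argument or row to a line. drive_tool: Moves the arm, as the interface text tells. Its arguments: {"type":"object","properties":{"plan":{"type":"array","items":{"type":"array"}}},"required":["plan"]}

```bash
mkdir -p pics; ls; python3 - <<'E'
from plant import ctrl
import cv2,numpy as np
o=ctrl.get_obs();print({k:np.round(v,3) for k,v in o.items()}, ctrl.grip_point_offset)
ims=[]
for c in("scene","top"):
    im=ctrl.snapshot(c);cv2.imwrite(f"pics/{c}0.png",im)
    k=ctrl.get_calibration(c);print(c,{a:np.round(b,3).tolist() for a,b in k.items()})
    for n in("isolator","isolator_pivot","lever_knob","fuse_base","socket_mouth","carrier","catch_left_pad","catch_right_pad","driver","solvent"):
        print(c,n,[(np.round(d["pixel"],1).tolist(),round(d["confidence"],2)) for d in ctrl.landmark_of(c,n)][:3])
E
```

```text
pics
{'clock': np.float64(0.0), 'joint_pos': array([ 8.6525e+01,  2.0592e+01,  6.3300e-01, -2.0000e-02, -7.0135e+01,
       -1.6507e+01]), 'qvel': array([ 0.054, -0.004,  0.095,  0.011,  0.048, -0.033]), 'tau': array([ 1.0000e-03, -5.8272e+01,  2.9306e+01,  6.9970e+00,  7.0000e-03,
       -0.0000e+00]), 'tool_pos': array([0.231, 0.634, 0.226]), 'orientation': array([  95.08 ,   89.904, -104.909]), 'force': array([-0.212, -0.212,  0.409]), 'moment': array([-0.025, -0.043,  0.056]), 'opening': np.float64(0.088)} 0.0188
scene {'fx': 460.151, 'fy': 460.151, 'cx': 314.948, 'cy': 232.656, 'dist_coeffs': [-0.067, 0.0, 0.0, 0.0, 0.0], 'R': [[0.87, -0.492, -0.016], [-0.387, -0.664, -0.641], [0.305, 0.564, -0.768]], 't': [-0.386, 0.294, 1.021]}
scene isolator [([270.1, 200.8], 0.83)]
scene isolator_pivot [([264.6, 187.4], 0.61), ([326.6, 354.4], 0.46)]
scene lever_knob [([253.9, 153.7], 0.65), ([271.6, 253.0], 0.57)]
scene fuse_base [([312.4, 282.6], 0.71)]
scene socket_mouth [([267.4, 186.6], 0.63), ([340.6, 224.6], 0.17)]
scene carrier [([310.4, 280.2], 0.71)]
scene catch_left_pad [([305.7, 256.1], 0.64)]
scene catch_right_pad [([323.1, 267.8], 0.42)]
scene driver [([273.6, 254.0], 0.74)]
scene solvent [([324.8, 356.4], 0.88), ([254.0, 157.3], 0.62)]
top {'fx': 440.37, 'fy': 440.37, 'cx': 313.978, 'cy': 236.411, 'dist_coeffs': [0.014, 0.0, 0.0, 0.0, 0.0], 'R': [[0.025, -1.0, 0.006], [-0.997, -0.025, -0.069], [0.069, -0.004, -0.998]], 't': [0.062, 0.459, 1.163]}
top isolator [([227.5, 231.2], 0.76)]
top isolator_pivot [([221.1, 234.1], 0.67)]
top lever_knob [([189.6, 225.7], 0.75)]
top fuse_base [([341.8, 244.8], 0.77), ([220.6, 233.7], 0.68)]
top socket_mouth [([338.8, 242.9], 0.62)]
top carrier [([341.8, 243.4], 0.83)]
top catch_left_pad [([343.8, 246.0], 0.37), ([330.5, 246.3], 0.35)]
top catch_right_pad [([353.0, 242.9], 0.59)]
top driver [([188.8, 227.7], 0.6), ([289.8, 258.8], 0.58)]
top solvent [([409.7, 269.1], 0.89)]
```

```bash
python3 - <<'E'
import cv2
t=cv2.imread("pics/top0.png");cv2.imwrite("pics/top0c.png",cv2.resize(t[140:320,160:430],None,fx=2.95,fy=2.95,interpolation=cv2.INTER_CUBIC))
E
```

```text
(no output)
```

View pics/scene0.png

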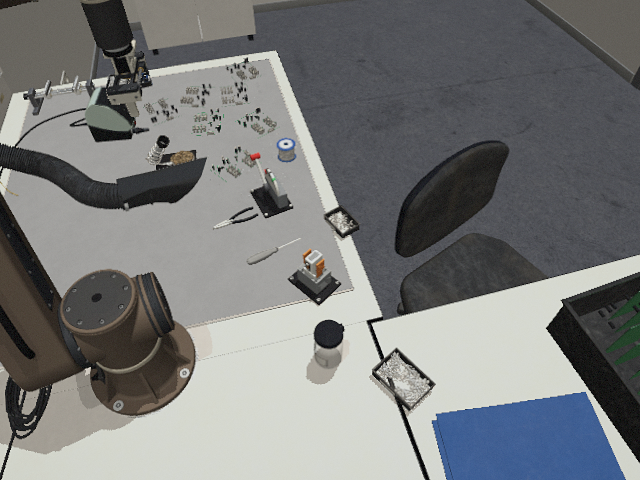

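View pics/top0c.png

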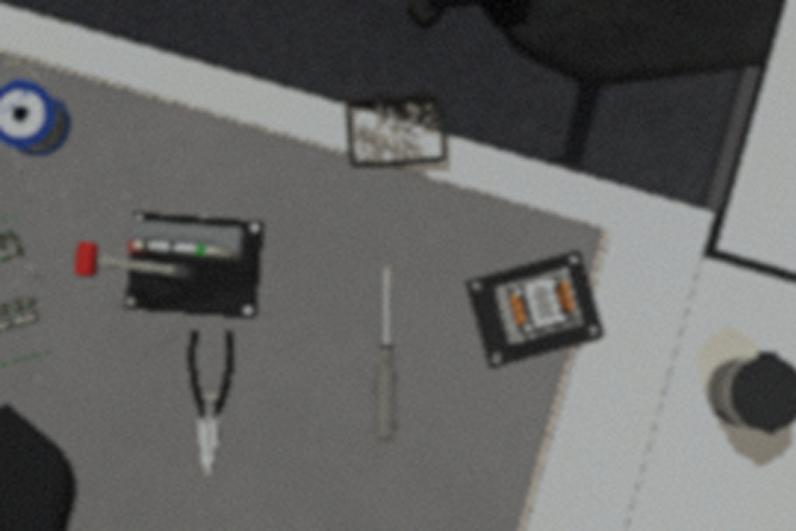

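```bash
cat > h.py <<'E'
from plant import ctrl
import cv2,numpy as np
def ray(c,px,k=None):
    k=k or ctrl.get_calibration(c)
    K=np.array([[k["fx"],0,k["cx"]],[0,k["fy"],k["cy"]],[0,0,1.]])
    u=cv2.undistortPoints(np.array(px,float).reshape(-1,1,2),K,np.array(k["dist_coeffs"])).reshape(-1,2)
    R=np.array(k["R"]);t=np.array(k["t"]);C=-R.T@t
    d=np.c_[u,np.ones(len(u))]@R
    return C,d
def atz(c,px,z,k=None):
    C,d=ray(c,px,k);return C+d*((z-C[2])/d[:,2])[:,None]
def tri(r1,r2):
    (C1,d1),(C2,d2)=r1,r2;d1=d1[0];d2=d2[0]
    s=np.linalg.lstsq(np.c_[d1,-d2],C2-C1,rcond=None)[0]
    a=C1+d1*s[0];b=C2+d2*s[1];return (a+b)/2,np.linalg.norm(a-b)
def proj(c,X,k=None):
    k=k or ctrl.get_calibration(c)
    K=np.array([[k["fx"],0,k["cx"]],[0,k["fy"],k["cy"]],[0,0,1.]])
    return cv2.projectPoints(np.array(X,float).reshape(-1,1,3),cv2.Rodrigues(np.array(k["R"]))[0],np.array(k["t"]),K,np.array(k["dist_coeffs"]))[0].reshape(-1,2)
E
python3 - <<'E'
from h import *
np.set_printoptions(precision=4,suppress=True)
off=np.array([160,140])
for n,q in(("iso",[(138,213),(262,222),(252,317),(127,308)]),("fuse",[(467,283),(577,252),(605,338),(494,367)])):
    P=atz("top",np.array(q)/2.95+off,0.01)[:,:2]
    print(n,P.mean(0),np.linalg.norm(P-np.roll(P,-1,0),axis=1),end=' ')
    yv=P[0]+P[3]-P[1]-P[2]; xv=P[0]+P[1]-P[2]-P[3]
    print("yaw",np.degrees(np.arctan2(-yv[0],yv[1])),np.degrees(np.arctan2(xv[1],xv[0])))
print("knob",tri(ray("top",[189.6,227.7]),ray("scene",[255,156])))
print("carrier",tri(ray("top",[341.8,243.4]),ray("scene",[310.4,280.2])))
hd=np.array([(541,303),(517,309),(567,297)])/2.95+off
print("head top/pads",atz("top",hd,0.109))
print("nozzle front edge bounds z=.05..0.4",[atz("top",[[183,288],[160,278]],z) for z in(.05,.2,.35)])
print("scene nozzle tip",[atz("scene",[[207,158],[190,200]],z) for z in (.05,.2,.35)])
im=cv2.imread("pics/top0.png");cv2.imwrite("pics/t1.png",im[240:480,0:330])
E
```

```text
iso [0.4692 0.3097] [0.1133 0.0872 0.1137 0.0872] yaw -2.6820919861804087 -4.060132983898128
fuse [ 0.4361 -0.0017] [0.1044 0.0824 0.1044 0.0802] yaw 16.641500034922363 19.128451758547747
knob (array([0.4641, 0.3755, 0.1235]), np.float64(0.002140132290458927))
carrier (array([ 0.4358, -0.0001,  0.0127]), np.float64(0.009892039785999113))
head top/pads [[ 0.4369  0.0008  0.109 ]
 [ 0.4314  0.0207  0.109 ]
 [ 0.4425 -0.0208  0.109 ]]
nozzle front edge bounds z=.05..0.4 [array([[0.3133, 0.4062, 0.05  ],
       [0.3375, 0.4663, 0.05  ]]), array([[0.3216, 0.3631, 0.2   ],
       [0.3425, 0.4152, 0.2   ]]), array([[0.3298, 0.3199, 0.35  ],
       [0.3476, 0.3642, 0.35  ]])]
scene nozzle tip [array([[0.3638, 0.5243, 0.05  ],
       [0.2589, 0.3811, 0.05  ]]), array([[0.3268, 0.3452, 0.2   ],
       [0.2392, 0.2254, 0.2   ]]), array([[0.2899, 0.166 , 0.35  ],
       [0.2194, 0.0697, 0.35  ]])]
```

View pics/top0.png

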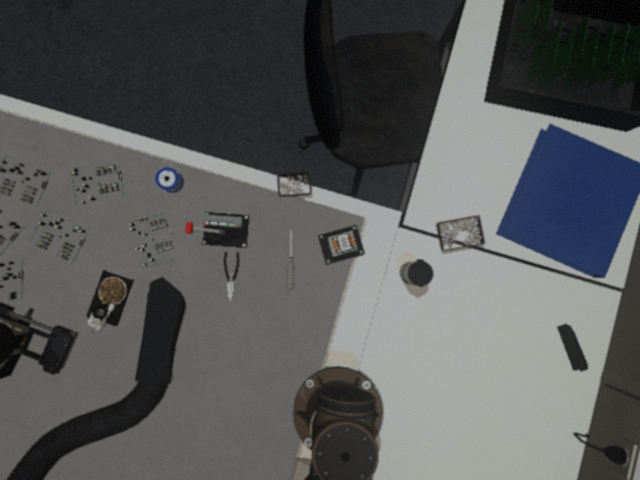

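```bash
cat >> h.py <<'E'
from scipy.spatial.transform import Rotation as Ro
def pose():
    o=ctrl.get_obs();return np.array(o["tool_pos"]),Ro.from_euler("xyz",o["orientation"],degrees=True)
def goal(p,yaw,flip=False,lean=0):
    """shift,turn to TCP p, tool down, tool y along +-isolator y"""
    y=np.array([-np.sin(np.radians(yaw)),np.cos(np.radians(yaw)),0])*(-1 if flip else 1)
    x=np.array([0,0,-1.]);R=Ro.from_matrix(np.c_[x,y,np.cross(x,y)])
    p0,R0=pose()
    return np.round(R0.inv().apply(np.array(p)-p0),4),np.round((R0.inv()*R).as_rotvec(degrees=True),2)
E
python3 - <<'E'
from h import *
p0,R0=pose();print(p0,R0.as_matrix().round(3))
for q in([.42,.52,.3],[.464,.34,.28]):
  for f in(0,1): print(q,f,goal(q,-3.4,f))
k=ctrl.get_calibration("wrist");R=np.array(k["R"]);print("cam",-R.T@k["t"],R.round(2).tolist())
E
```

```text
[0.23069707 0.63433506 0.22658829] [[ 0.    -0.342 -0.94 ]
 [ 0.    -0.94   0.342]
 [-1.    -0.     0.   ]]
[0.42, 0.52, 0.3] 0 (array([-0.0734,  0.0428, -0.217 ]), array([163.42,   0.  ,   0.  ]))
[0.42, 0.52, 0.3] 1 (array([-0.0734,  0.0428, -0.217 ]), array([-16.58,  -0.  ,   0.  ]))
[0.464, 0.34, 0.28] 0 (array([-0.0534,  0.1969, -0.3198]), array([163.42,   0.  ,   0.  ]))
[0.464, 0.34, 0.28] 1 (array([-0.0534,  0.1969, -0.3198]), array([-16.58,  -0.  ,   0.  ]))
cam [0.30699995 0.60702873 0.38357182] [[-0.34, -0.94, 0.0], [-0.9, 0.33, 0.3], [-0.28, 0.1, -0.95]]
```

Request:
{"method": "drive_tool", "body": {
  "plan": [
    [[-0.03,0.005,-0.02],[-4,0,0],1],
    [[-0.06,0.01,-0.05],[-8,0,0],1],
    [[-0.073,0.017,-0.085],[-12,0,0],1],
    [[-0.073,0.024,-0.12],[-16.6,0,0],1],
    [[-0.073,0.031,-0.155],[-16.6,0,0],1],
    [[-0.073,0.038,-0.19],[-16.6,0,0],1],
    [[-0.073,0.055,-0.22],[-16.6,0,0],1],
    [[-0.07,0.085,-0.24],[-16.6,0,0],1],
    [[-0.067,0.115,-0.26],[-16.6,0,0],1],
    [[-0.063,0.143,-0.28],[-16.6,0,0],1],
    [[-0.058,0.17,-0.3],[-16.6,0,0],1],
    [[-0.053,0.197,-0.32],[-16.6,0,0],1],
    [[-0.053,0.197,-0.32],[-16.6,0,0],1],
    [[-0.053,0.197,-0.32],[-16.6,0,0],1]
  ]
}}

```text
clock: 2.27
tool_pos: [0.4645, 0.3381, 0.28]
orientation: [-125.6, 90.0, 50.9]
force: [-0.8, 0.7, -0.0]
opening: 0.0879
```

```bash
python3 - <<'E'
from h import *
im=ctrl.snapshot("wrist");cv2.imwrite("pics/w1.png",im)
C={"w":None};k=ctrl.get_calibration("wrist")
print({a:np.round(b,3).tolist() for a,b in k.items()})
for n in("lever_knob","isolator_pivot","isolator"):
    print(n,[(np.round(d["pixel"],1).tolist(),round(d["confidence"],2)) for d in ctrl.landmark_of("wrist",n)][:3])
E
```

```text
{'fx': 425.761, 'fy': 425.761, 'cx': 319.974, 'cy': 234.11, 'dist_coeffs': [-0.097, 0.0, 0.0, 0.0, 0.0], 'R': [[-0.061, -0.998, 0.0], [-0.952, 0.058, 0.3], [-0.299, 0.018, -0.954]], 't': [0.367, 0.369, 0.574]}
lever_knob [([271.1, 210.7], 0.58)]
isolator_pivot [([347.0, 196.7], 0.6)]
isolator [([350.2, 173.4], 0.69), ([509.6, 230.3], 0.27)]
```

View pics/w1.png

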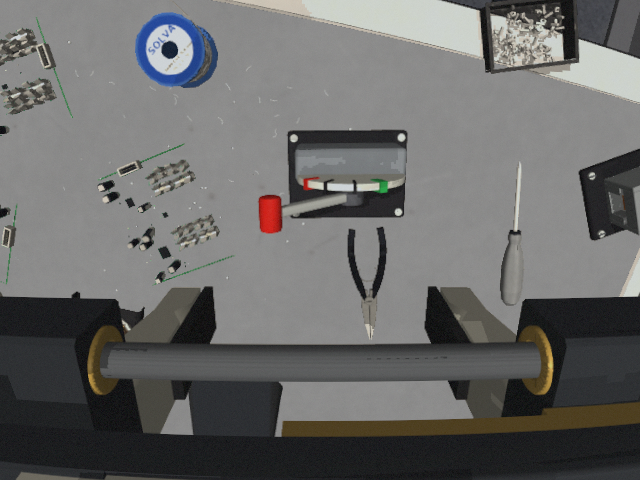

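```bash
python3 - <<'E'
from h import *
np.set_printoptions(precision=4,suppress=True)
q=[(288.5,130),(408,130),(404.5,217.5),(289,216)]
P=atz("wrist",q,0.01)[:,:2]
print(P.mean(0),np.linalg.norm(P-np.roll(P,-1,0),axis=1))
yv=P[0]+P[3]-P[1]-P[2]; xv=P[0]+P[1]-P[2]-P[3]
yaw=np.arctan2(-yv[0]+xv[1],yv[1]+xv[0]);print("yaws",np.degrees([np.arctan2(-yv[0],yv[1]),np.arctan2(xv[1],xv[0]),yaw]))
c=P.mean(0); ex=np.array([np.cos(yaw),np.sin(yaw),0]);ey=np.array([-ex[1],ex[0],0])
piv=np.r_[c,.06]-.01*ex;print("piv",piv)
d=[x for x in ctrl.cut_out("wrist","lever_knob")][:1]
m=d[0]["pixels"]; hsv=cv2.cvtColor(cv2.imread("pics/w1.png"),cv2.COLOR_BGR2HSV)
red=((hsv[...,0]<8)|(hsv[...,0]>172))&(hsv[...,1]>150)&(hsv[...,2]>60); red[:,:255]=0;red[:,285:]=0;red[:190]=0;red[240:]=0
ys,xs=np.nonzero(red);print("red",xs.mean(),ys.mean(),xs.min(),xs.max(),ys.min(),ys.max(),d[0]["pixel"],m.sum())
for a in np.arange(.5,.95,.05):
    X=piv+.09*(np.sin(a)*ey+np.array([0,0,np.cos(a)]))
    print(round(a,2),X,proj("wrist",X)[0],proj("top",X)[0],proj("scene",X)[0])
E
```

```text
[0.4725 0.3126] [0.1176 0.0893 0.1202 0.0874]
yaws [-3.6462 -3.3136 -3.5044]
piv [0.4625 0.3132 0.06  ]
red 269.864898989899 213.44444444444446 259 281 195 232 [282.9, 206.6] 1771
0.5 [0.4652 0.3563 0.139 ] [299.0767 217.3307] [196.0362 226.4705] [257.2307 155.5324]
0.55 [0.4654 0.3602 0.1367] [293.8812 216.5079] [194.6608 226.4157] [256.8077 155.3325]
0.6 [0.4656 0.3639 0.1343] [288.9375 215.63  ] [193.3613 226.3728] [256.4104 155.2121]
0.65 [0.4659 0.3676 0.1316] [284.2608 214.7018] [192.1413 226.3417] [256.0398 155.1707]
0.7 [0.4661 0.3711 0.1288] [279.8641 213.7284] [191.0037 226.3224] [255.6965 155.2078]
0.75 [0.4663 0.3745 0.1259] [275.7579 212.7149] [189.9514 226.3149] [255.3812 155.3225]
0.8 [0.4665 0.3777 0.1227] [271.9506 211.6663] [188.9867 226.3191] [255.0944 155.5136]
0.85 [0.4667 0.3807 0.1194] [268.4486 210.5876] [188.1118 226.3349] [254.8365 155.78  ]
0.9 [0.4668 0.3836 0.1159] [265.2561 209.4837] [187.3283 226.3621] [254.6079 156.1202]
```

```bash
python3 - <<'E'
from h import *
for q in([.4665,.379,.20],[.4665,.379,.1185]): print(goal(q,-3.5,1))
E
```

```text
(array([ 0.0795, -0.0383, -0.0004]), array([ 0.18, -0.  ,  0.  ]))
(array([ 0.161 , -0.0383, -0.0004]), array([ 0.18, -0.  ,  0.  ]))
```

Request:
{"method": "drive_tool", "body": {
  "plan": [
    [[0.025,-0.02,0],[0,0,0],0.6],
    [[0.055,-0.038,0],[0,0,0],0.5],
    [[0.08,-0.038,0],[0,0,0],0.5],
    [[0.105,-0.038,0],[0,0,0],0.5],
    [[0.13,-0.038,0],[0,0,0],0.5],
    [[0.15,-0.038,0],[0,0,0],0.5],
    [[0.16,-0.038,0],[0,0,0],0.5],
    [[0.161,-0.038,0],[0,0,0],0.5],
    [[0.161,-0.038,0],[0,0,0],0.5]
  ]
}}

```text
clock: 3.27
tool_pos: [0.4661, 0.3792, 0.1185]
orientation: [84.6, 90.0, -98.7]
force: [-0.7, 0.6, 0.0]
opening: 0.0443
```

```bash
python3 - <<'E'
from h import *
print(pose()[0]);im=ctrl.snapshot("wrist");cv2.imwrite("pics/w2.png",im[150:480,100:540])
E
```

```text
[0.46610556 0.37923539 0.11851193]
```

View pics/w2.png

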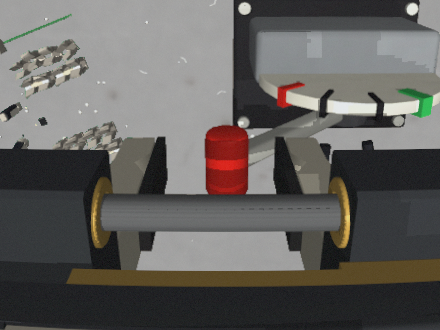

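Request:
{"method": "drive_tool", "body": {
  "plan": [
    [[0,0,0],[0,0,0],0.1],
    [[0,0,0],[0,0,0],0.1],
    [[0,0,0],[0,0,0],0.1],
    [[0,0,0],[0,0,0],0.1],
    [[0,0,0],[0,0,0],0.1],
    [[0,0,0],[0,0,0],0.1]
  ]
}}

```text
clock: 3.82
tool_pos: [0.4663, 0.3783, 0.1192]
orientation: [100.3, 89.9, -83.0]
force: [1.0, -4.4, -2.1]
opening: 0.0167
```

```bash
python3 - <<'E'
from h import *
o=ctrl.get_obs();print(o["opening"],o["tool_pos"],o["force"])
piv=np.array([.4625,.3132,.06]);yw=np.radians(-3.5);ey=np.array([-np.sin(yw),np.cos(yw),0])
for a in (.82,.7,.58,.46,.34,.22,.1,-.02,-.14,-.26,-.38,-.5):
    X=piv+.09*(np.sin(a)*ey+np.array([0,0,np.cos(a)]));X[2]-=.003+.003*min(1,(.82-a)/.4)
    print(round(a,2),goal(X,-3.5,1)[0])
E
```

```text
0.01670412473854525 [0.46631277 0.37833872 0.11918069] [ 1.00309517 -4.4021486  -2.13314172]
0.82 [ 0.0008 -0.0006 -0.0002]
0.7 [-0.0057  0.0073 -0.0001]
0.58 [-0.0113  0.0159 -0.0001]
0.46 [-0.0157  0.0253 -0.0001]
0.34 [-0.0196  0.0353 -0.0001]
0.22 [-0.0226  0.0456 -0.    ]
0.1 [-0.0243  0.0563  0.    ]
-0.02 [-0.0247  0.0671  0.0001]
-0.14 [-0.0238  0.0778  0.0001]
-0.26 [-0.0217  0.0884  0.0001]
-0.38 [-0.0183  0.0987  0.0002]
-0.5 [-0.0137  0.1084  0.0002]
```

Request:
{"method": "drive_tool", "body": {
  "plan": [
    [[0.002,0.001,0],[0,0,0],0.1],
    [[-0.003,0.007,0],[0,0,0],0.1],
    [[-0.009,0.016,0],[0,0,0],0.1],
    [[-0.0137,0.0253,0],[0,0,0],0.1],
    [[-0.0176,0.0353,0],[0,0,0],0.1],
    [[-0.0206,0.0456,0],[0,0,0],0.1],
    [[-0.0223,0.0563,0],[0,0,0],0.1],
    [[-0.0227,0.067,0],[0,0,0],0.1],
    [[-0.0218,0.0778,0],[0,0,0],0.1],
    [[-0.0197,0.0884,0],[0,0,0],0.1],
    [[-0.0163,0.0987,0],[0,0,0],0.1],
    [[-0.0117,0.1084,0],[0,0,0],0.1],
    [[-0.0117,0.1084,0],[0,0,0],0.1],
    [[-0.0117,0.1084,0],[0,0,0],0.1],
    [[-0.0117,0.1084,0],[0,0,0],0.1]
  ]
}}

```text
clock: 5.07
tool_pos: [0.4627, 0.2644, 0.1409]
orientation: [133.9, 89.4, -49.2]
force: [-13.1, -39.7, 79.6]
opening: 0.0106
```

```bash
python3 - <<'E'
from h import *
o=ctrl.get_obs();print(o["opening"],o["tool_pos"],o["force"])
im=ctrl.snapshot("wrist");cv2.imwrite("pics/w3.png",im[100:480,100:540])
E
```

```text
0.010593176166509946 [0.46273545 0.26436009 0.14089515] [-13.12293219 -39.69621065  79.57936939]
```

View pics/w3.png

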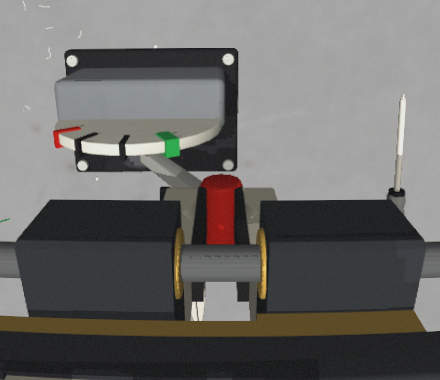

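Request:
{"method": "drive_tool", "body": {
  "plan": [
    [[-0.006,0,0],[0,0,0],0.3],
    [[-0.012,0,0],[0,0,0],0.5],
    [[-0.02,0,0],[0,0,0],0.7],
    [[-0.035,0,0],[0,0,0],0.7],
    [[-0.06,0,0],[0,0,0],0.7],
    [[-0.09,0.01,0],[0,0,0],0.7],
    [[-0.12,0.01,0],[0,0,0],0.7],
    [[-0.12,0.01,0],[0,0,0],0.7]
  ]
}}

```text
clock: 5.78
tool_pos: [0.4636, 0.2572, 0.2668]
orientation: [170.7, 89.2, -12.4]
force: [0.6, 0.4, 0.6]
opening: 0.0581
```

```bash
cat > lev.py <<'E'
from h import *
np.set_printoptions(precision=4,suppress=True)
def lever(piv=np.array([.4625,.3132,.06]),yaw=-3.5,save=None):
    im=ctrl.snapshot("wrist");k=ctrl.get_calibration("wrist")
    if save: cv2.imwrite(save,im)
    yw=np.radians(yaw);ey=np.array([-np.sin(yw),np.cos(yw),0]);ex=np.array([ey[1],-ey[0],0])
    hsv=cv2.cvtColor(im,cv2.COLOR_BGR2HSV)
    red=(((hsv[...,0]<6)|(hsv[...,0]>174))&(hsv[...,1]>150)&(hsv[...,2]>60)).astype(np.uint8)
    n,l,st,ce=cv2.connectedComponentsWithStats(red);i=1+np.argmax(st[1:,4]);print("red",st[i],ce[i])
    # best angle: hull of projected knob cylinder vs red mask
    best=[]
    for a in np.arange(-1.1,1.1,.02):
        c=piv+.09*(np.sin(a)*ey+np.array([0,0,np.cos(a)]))
        t=np.linspace(0,2*np.pi,24)
        X=np.array([c+s*.014*ex+.009*(np.cos(t_)*ey+np.sin(t_)*np.array([0,0,1])) for s in(-1,1) for t_ in t])
        m=np.zeros(red.shape,np.uint8);cv2.fillConvexPoly(m,cv2.convexHull(proj("wrist",X,k).astype(np.float32)).astype(np.int32),1)
        b=(l==i);best.append((round((m.astype(bool)&b).sum()/(m.astype(bool)|b).sum(),3),round(a,2)))
    print(sorted(best)[-4:])
E
python3 - <<'E'
from lev import *
print(ctrl.get_obs()["tool_pos"],ctrl.get_obs()["force"]);lever(save="pics/w4.png")
E
```

```text
[0.4636 0.2572 0.2668] [0.6    0.4167 0.556 ]
red [298 209  26  43 981] [310.6391 229.5576]
[(np.float64(0.701), np.float64(-0.56)), (np.float64(0.712), np.float64(-0.62)), (np.float64(0.82), np.float64(-0.6)), (np.float64(0.822), np.float64(-0.58))]
```

View pics/w4.png

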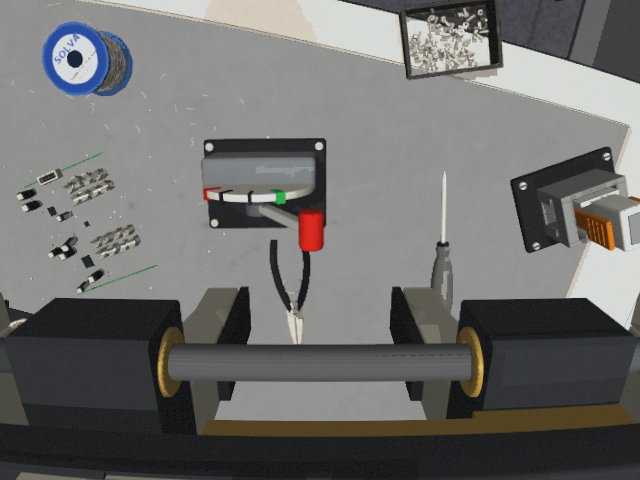

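```bash
python3 - <<'E'
from lev import *
q=[(204,139),(327,139),(325.5,228),(208,229)]
P=atz("wrist",q,0.01)[:,:2];print(P.mean(0),np.linalg.norm(P-np.roll(P,-1,0),axis=1))
yv=P[0]+P[3]-P[1]-P[2]; xv=P[0]+P[1]-P[2]-P[3];print(np.degrees([np.arctan2(-yv[0],yv[1]),np.arctan2(xv[1],xv[0])]))
c=P.mean(0);p=np.r_[c+[-.01,.0006],.06]
lever(p)
# ray through red centroid: y/z consistency
for z in(.13,.135,.14,.145):print(atz("wrist",[[310.6,229.6]],z))
# network
print([(d["pixel"],d["confidence"]) for d in ctrl.landmark_of("wrist","lever_knob")],[(d["pixel"],d["confidence"]) for d in ctrl.landmark_of("wrist","isolator_pivot")],proj("wrist",[[.4625,.3132,.06]]))
E
```

```text
[0.4708 0.309 ] [0.1176 0.0881 0.1189 0.0897]
[-3.0698 -4.2563]
red [ 297  208   26   44 1007] [309.8878 228.9474]
[(np.float64(0.698), np.float64(-0.58)), (np.float64(0.71), np.float64(-0.52)), (np.float64(0.82), np.float64(-0.56)), (np.float64(0.823), np.float64(-0.54))]
[[0.4569 0.2629 0.13  ]]
[[0.4583 0.2627 0.135 ]]
[[0.4598 0.2625 0.14  ]]
[[0.4612 0.2624 0.145 ]]
[([310.0, 228.8], 0.95)] [([256.9, 205.9], 0.95)] [[251.0573 202.858 ]]
```

```bash
python3 - <<'E'
from lev import *
im=cv2.imread("pics/w4.png");h=cv2.cvtColor(im,cv2.COLOR_BGR2HSV)[180:215,190:330]
def cen(m):
    n,l,s,c=cv2.connectedComponentsWithStats(m.astype(np.uint8));i=1+np.argmax(s[1:,4]);print(s[i]);return c[i]+[190,180]
g=cen((h[...,0]>45)&(h[...,0]<85)&(h[...,1]>100));r=cen(((h[...,0]<6)|(h[...,0]>174))&(h[...,1]>120)&(np.arange(140)<50))
print(g,r)
for px,a,t in((g,-.5,0),(r,.95,0)):
    X=atz("wrist",[px],.06+.046*np.cos(a))[0]; print(a,X, "pivot y",X[1]-.046*np.sin(a)*np.cos(.06))
print("net pivot",atz("wrist",[[256.9,205.9]],.06))
c=im[170:260,190:340];cv2.imwrite("pics/w4c.png",cv2.resize(c,None,fx=5,fy=5,interpolation=cv2.INTER_CUBIC))
E
```

```text
[ 81   9  15  16 139]
[13  7 18 14 80]
[279.4317 196.7194] [208.4125 192.475 ]
-0.5 [0.4749 0.2844 0.1004] pivot y 0.30640203483191025
0.95 [0.4788 0.3418 0.0868] pivot y 0.30440353248206026
net pivot [[0.4595 0.3084 0.06  ]]
```

View pics/w4c.png

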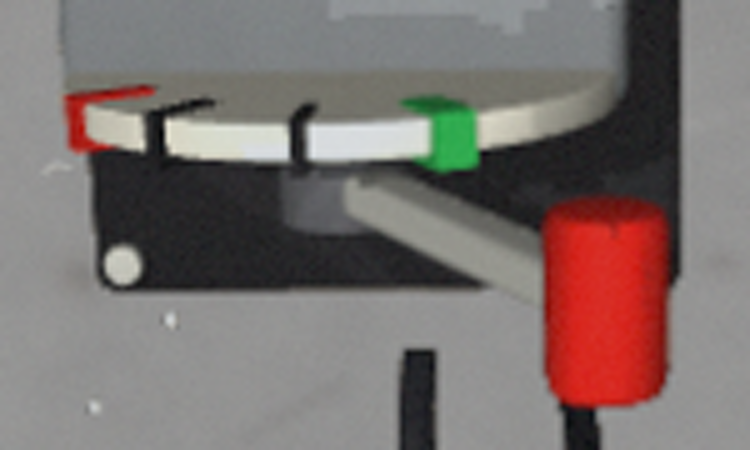

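```bash
python3 - <<'E'
from h import *
print(goal([.39,.30,.28],-3.5,1))
E
```

```text
(array([-0.0211, -0.0405,  0.073 ]), array([ 0.39, -0.34, -0.51]))
```

Request:
{"method": "drive_tool", "body": {
  "plan": [
    [[-0.015,-0.015,0.02],[0,0,0],0.7],
    [[-0.018,-0.03,0.04],[0,0,0],0.7],
    [[-0.02,-0.04,0.06],[0,-0.3,-0.5],0.7],
    [[-0.02,-0.04,0.073],[0,-0.3,-0.5],0.7],
    [[-0.02,-0.04,0.073],[0,-0.3,-0.5],0.7],
    [[-0.02,-0.04,0.073],[0,-0.3,-0.5],0.7],
    [[-0.02,-0.04,0.073],[0,-0.3,-0.5],0.7]
  ]
}}

```text
clock: 6.57
tool_pos: [0.39, 0.2994, 0.2781]
orientation: [93.1, 89.9, -90.0]
force: [-0.1, 0.2, 1.2]
opening: 0.0612
```

```bash
python3 - <<'E'
from h import *
im=ctrl.snapshot("wrist");cv2.imwrite("pics/w5.png",im)
for n in("isolator_pivot","lever_knob"):
    for cam in("wrist",): print(n,[(np.round(d["pixel"],1),d["confidence"]) for d in ctrl.landmark_of(cam,n)][:2])
import json;k=ctrl.get_calibration("wrist");json.dump({a:np.array(b).tolist() for a,b in k.items()},open("k5.json","w"))
p=proj("wrist",[[.465,.29,.06]])[0].astype(int);print(p)
c=im[max(0,p[1]-100):p[1]+60,p[0]-110:p[0]+110];print(max(0,p[1]-100),p[0]-110)
cv2.imwrite("pics/w5c.png",cv2.resize(c,None,fx=3.5,fy=3.5,interpolation=cv2.INTER_CUBIC))
E
```

```text
isolator_pivot [(array([300.4, 114.1]), 0.56)]
lever_knob [(array([364.4, 115.9]), 0.72)]
[326 109]
9 216
```

View pics/w5c.png

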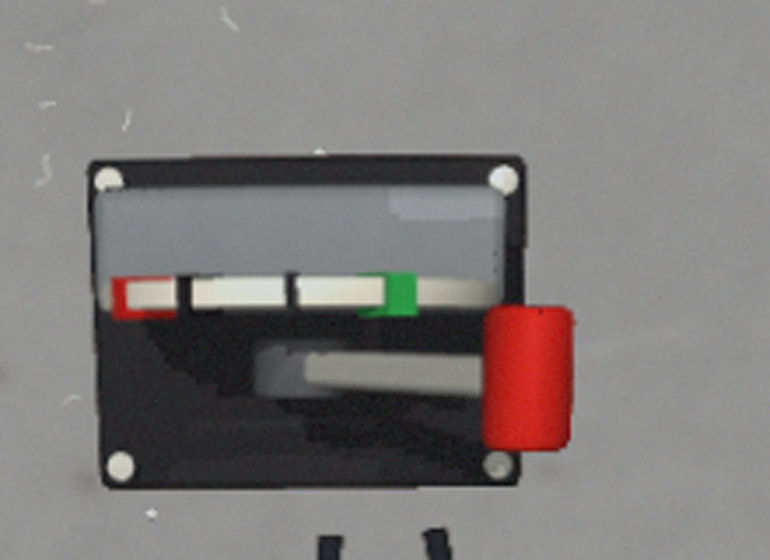

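```bash
python3 - <<'E'
from h import *
from scipy.optimize import least_squares
import json
k=json.load(open("k5.json"));S=lambda q:np.array(q)/3.5+[216,9]-.36
F=S([(90,160),(525,158),(519,487),(103,489)]); M=S([(292,292),(184,292),(401,294)]);Kn=S([(528.5,378)])
def pts(v):
    x,y,yw,a,xm,xk=v;ex=np.array([np.cos(yw),np.sin(yw),0]);ey=np.array([-ex[1],ex[0],0]);ez=np.array([0,0,1]);o=np.array([x,y,0])
    P=[o+.045*i*ex+.06*j*ey+.01*ez for i,j in((1,1),(1,-1),(-1,-1),(-1,1))]
    P+=[o+xm*ex+.06*ez+.048*(np.sin(t)*ey+np.cos(t)*ez) for t in(0,.5,-.5)]
    P+=[o+xk*ex+.06*ez+.09*(np.sin(a)*ey+np.cos(a)*ez)];return np.array(P)
obs=np.r_[F,M,Kn]
for w in(1,0.2,5):
    W=np.r_[np.ones(4),np.full(3,w),1][:,None]
    r=least_squares(lambda v:((proj("",pts(v),k)-obs)*W).ravel(),[.47,.31,-.06,-.5,.005,-.01])
    print(w,r.x.round(4),np.degrees(r.x[2]).round(2),((proj("",pts(r.x),k)-obs)).round(1).tolist())
E
```

```text
1 [ 0.472   0.3103 -0.0541 -0.552   0.0071 -0.0096] -3.1 [[-1.7, -0.8], [1.5, -0.8], [0.9, 1.1], [-1.3, 0.8], [-0.0, 0.0], [0.6, 0.4], [-0.1, -0.4], [-0.0, 0.0]]
0.2 [ 0.472   0.3102 -0.0532 -0.5501  0.0071 -0.0097] -3.05 [[-1.6, -0.7], [1.6, -0.9], [1.1, 1.0], [-1.1, 0.9], [0.1, 0.0], [0.7, 0.4], [0.0, -0.5], [-0.0, 0.0]]
5 [ 0.4721  0.3105 -0.0627 -0.5553  0.0071 -0.0092] -3.59 [[-1.5, -1.4], [1.7, -0.2], [0.4, 1.6], [-1.8, 0.3], [-0.1, 0.0], [0.4, 0.1], [-0.3, -0.2], [-0.0, 0.0]]
```

```bash
python3 - <<'E'
from h import *
print(goal([.459,.268,.133],-3.4,1))
E
```

```text
(array([ 0.1454,  0.0272, -0.0701]), array([ 0.25, -0.02, -0.07]))
```

Request:
{"method": "drive_tool", "body": {
  "plan": [
    [[0,0.01,-0.025],[0,0,0],0.6],
    [[0.01,0.02,-0.05],[0,0,0],0.6],
    [[0.03,0.027,-0.07],[0,0,0],0.6],
    [[0.06,0.027,-0.07],[0.2,0,0],0.6],
    [[0.09,0.027,-0.07],[0.2,0,0],0.6],
    [[0.12,0.027,-0.07],[0.2,0,0],0.6],
    [[0.138,0.027,-0.07],[0.2,0,0],0.6],
    [[0.145,0.027,-0.07],[0.2,0,0],0.6],
    [[0.145,0.027,-0.07],[0.2,0,0],0.6],
    [[0.145,0.027,-0.07],[0.2,0,0],0.6]
  ]
}}

```text
clock: 7.55
tool_pos: [0.4595, 0.2683, 0.134]
orientation: [118.6, 89.9, -64.8]
force: [1.4, 0.5, 0.7]
opening: 0.0525
```

Request:
{"method": "drive_tool", "body": {
  "plan": [
    [[0,0,0],[0,0,0],0.4],
    [[0,0,0],[0,0,0],0.35],
    [[0,0,0],[0,0,0],0.3],
    [[0,0,0],[0,0,0],0.26],
    [[0,0,0],[0,0,0],0.23],
    [[0,0,0],[0,0,0],0.22],
    [[0,0,0],[0,0,0],0.22],
    [[0,0,0],[0,0,0],0.22]
  ]
}}

```text
clock: 8.22
tool_pos: [0.4594, 0.2678, 0.1341]
orientation: [105.3, 89.9, -78.1]
force: [0.3, -3.9, 2.9]
opening: 0.0195
```

Request:
{"method": "drive_tool", "body": {
  "plan": [
    [[0,0,0],[0,0,0],0.5],
    [[0,0,0],[0,0,0],0.6],
    [[0,0,0],[0,0,0],0.6],
    [[-0.02,0,0],[0,0,0],0.6],
    [[-0.05,0,0],[0,0,0],0.7],
    [[-0.08,0,0],[0,0,0],0.7],
    [[-0.11,-0.01,0.02],[0,0,0],0.7],
    [[-0.14,-0.02,0.045],[0,0,0],0.7],
    [[-0.145,-0.03,0.07],[0,0,0],0.7],
    [[-0.145,-0.03,0.07],[0,0,0],0.7],
    [[-0.145,-0.03,0.07],[0,0,0],0.7]
  ]
}}

```text
clock: 9.13
tool_pos: [0.3905, 0.3033, 0.2798]
orientation: [-164.8, 89.9, 11.9]
force: [-0.1, -0.2, -0.5]
opening: 0.0611
```

```bash
python3 - <<'E'
from lev import *
print(pose()[0])
for s in(0,):
    lever(np.array([.4622,.3109,.06]),-3.3,"pics/w6.png")
E
```

```text
[0.3905 0.3033 0.2798]
red [ 354   96   27   43 1030] [367.1631 117.0068]
[(np.float64(0.693), np.float64(-0.48)), (np.float64(0.779), np.float64(-0.54)), (np.float64(0.815), np.float64(-0.5)), (np.float64(0.871), np.float64(-0.52))]
```

```bash
python3 - <<'E'
from h import *
print(goal([.40,.0,.28],16.5,1), atz("top",[[415,272]],.12))
E
```

```text
(array([-0.0006,  0.3016, -0.0264]), array([-19.78,  -0.03,  -0.08])) [[ 0.36960947 -0.17353665  0.12      ]]
```

Request:
{"method": "drive_tool", "body": {
  "plan": [
    [[0,0.015,0],[-1,0,0],0.8],
    [[0,0.04,-0.01],[-3,0,0],0.9],
    [[0,0.07,-0.02],[-5,0,0],1],
    [[0,0.1,-0.026],[-8,0,0],1],
    [[0,0.13,-0.026],[-11,0,0],1],
    [[0,0.16,-0.026],[-14,0,0],1],
    [[0,0.19,-0.026],[-17,0,0],1],
    [[0,0.22,-0.026],[-19.8,0,0],1],
    [[0,0.25,-0.026],[-19.8,0,0],1],
    [[0,0.275,-0.026],[-19.8,0,0],1],
    [[0,0.295,-0.026],[-19.8,0,0],1],
    [[0,0.302,-0.026],[-19.8,0,0],1],
    [[0,0.302,-0.026],[-19.8,0,0],1],
    [[0,0.302,-0.026],[-19.8,0,0],1]
  ]
}}

```text
clock: 10.35
tool_pos: [0.3997, -0.0007, 0.2789]
orientation: [63.4, 89.9, -100.2]
force: [0.3, 0.2, 0.2]
opening: 0.0874
```

```bash
python3 - <<'E'
from h import *
import json
print(pose()[0]);im=ctrl.snapshot("wrist");cv2.imwrite("pics/w7.png",im)
k=ctrl.get_calibration("wrist");json.dump({a:np.array(b).tolist() for a,b in k.items()},open("k7.json","w"))
for n in("carrier","socket_mouth","catch_left_pad","catch_right_pad","fuse_base"):
    print(n,[(np.round(d["pixel"],1).tolist(),round(d["confidence"],2)) for d in ctrl.landmark_of("wrist",n)][:2])
p=proj("wrist",[[.436,0,.06]])[0].astype(int);y0=max(0,p[1]-100);x0=p[0]-110;print(p,x0,y0)
cv2.imwrite("pics/w7c.png",cv2.resize(im[y0:y0+170,x0:x0+225],None,fx=3.5,fy=3.5,interpolation=cv2.INTER_CUBIC))
E
```

```text
[ 0.39972491 -0.00070385  0.27889332]
carrier [([332.5, 153.4], 0.63), ([39.9, 26.8], 0.17)]
socket_mouth []
catch_left_pad [([305.2, 154.6], 0.55)]
catch_right_pad [([360.6, 157.3], 0.63)]
fuse_base [([332.2, 141.3], 0.62)]
[332 156] 222 56
```

View pics/w7c.png

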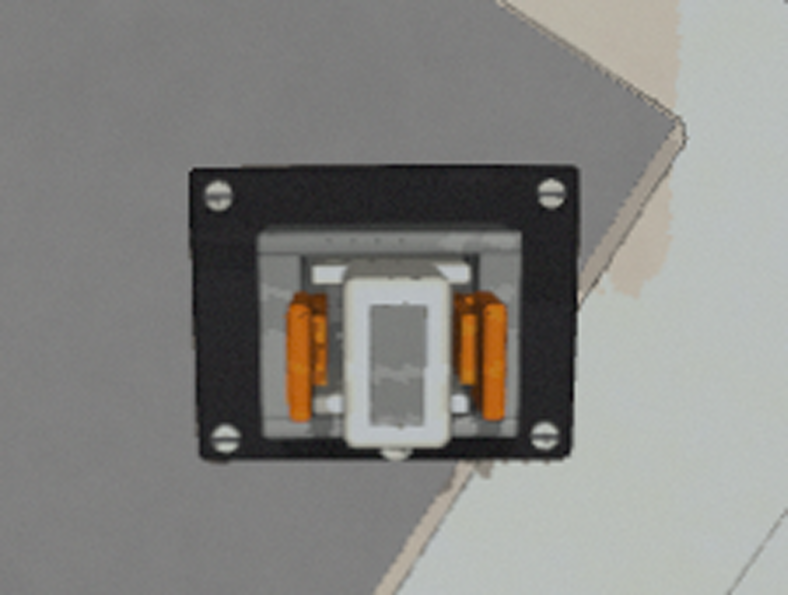

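```bash
python3 - <<'E'
from h import *
import json
np.set_printoptions(precision=4,suppress=True)
k=json.load(open("k7.json"));S=lambda q:np.array(q)/3.5+[222,56]-.36
def quad(n,q,z):
    P=atz("",S(q),z,k)[:,:2];yv=P[0]+P[3]-P[1]-P[2]; xv=P[0]+P[1]-P[2]-P[3]
    print(n,P.mean(0),np.linalg.norm(P-np.roll(P,-1,0),axis=1),np.degrees([np.arctan2(-yv[0],yv[1]),np.arctan2(xv[1],xv[0])]))
quad("foot",[(190,168),(579,166),(571,460),(202,461)],.01)
quad("head",[(344,277),(451,277),(449,448),(344,448)],.111)
quad("pads",[(288,297),(506,297),(506,420),(288,420)],.109)
print(goal([.4365,.0,.073],16.5,1))
E
```

```text
foot [ 0.4399 -0.0006] [0.1074 0.0827 0.1072 0.0823] [16.7267 17.2633]
head [ 0.4399 -0.0001] [0.0229 0.0372 0.0232 0.0371] [16.5053 16.6616]
pads [0.4406 0.0001] [0.0472 0.0269 0.0482 0.0268] [16.5067 16.9972]
(array([ 0.2063,  0.0105, -0.0352]), array([ 0.09,  0.01, -0.08]))
```

```bash
python3 - <<'E'
from h import *
print(goal([.440,-.0002,.074],16.6,1))
E
```

```text
(array([ 0.2053,  0.0117, -0.0385]), array([-0.01,  0.01, -0.08]))
```

Request:
{"method": "drive_tool", "body": {
  "plan": [
    [[0.01,0.006,-0.02],[0,0,0],1],
    [[0.03,0.0117,-0.0385],[0,0,0],1],
    [[0.06,0.0117,-0.0385],[0,0,0],1],
    [[0.09,0.0117,-0.0385],[0,0,0],0.9],
    [[0.115,0.0117,-0.0385],[0,0,0],0.85],
    [[0.14,0.0117,-0.0385],[0,0,0],0.85],
    [[0.16,0.0117,-0.0385],[0,0,0],0.85],
    [[0.18,0.0117,-0.0385],[0,0,0],0.85],
    [[0.195,0.0117,-0.0385],[0,0,0],0.85],
    [[0.203,0.0117,-0.0385],[0,0,0],0.85],
    [[0.205,0.0117,-0.0385],[0,0,0],0.85],
    [[0.205,0.0117,-0.0385],[0,0,0],0.85]
  ]
}}

```text
clock: 11.65
tool_pos: [0.44, 0.0, 0.0742]
orientation: [61.3, 89.9, -102.1]
force: [-1.0, -0.0, 0.3]
opening: 0.0745
```

```bash
python3 - <<'E'
from h import *
o=ctrl.get_obs();print(o["tool_pos"],o["force"],goal([.440,-.0002,.074],16.6,1))
im=ctrl.snapshot("wrist");cv2.imwrite("pics/w8.png",im[150:480,100:540])
E
```

```text
[4.40025807e-01 1.70477697e-05 7.41574365e-02] [-1.0436505  -0.00946583  0.33785394] (array([0.0002, 0.0002, 0.0001]), array([ 0.03,  0.05, -0.1 ]))
```

View pics/w8.png

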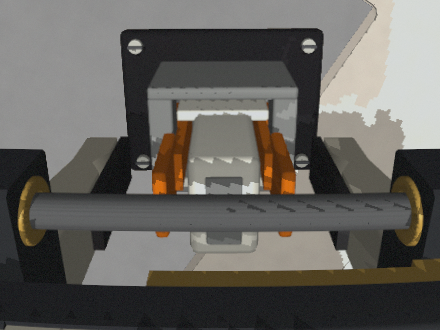

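Request:
{"method": "drive_tool", "body": {
  "plan": [
    [[0,0.001,0],[0,0,0],0.75],
    [[0,0.001,0],[0,0,0],0.65],
    [[0,0.001,0],[0,0,0],0.58],
    [[0,0.001,0],[0,0,0],0.52],
    [[0,0.001,0],[0,0,0],0.45],
    [[0,0.001,0],[0,0,0],0.35],
    [[0,0.001,0],[0,0,0],0.25],
    [[0,0.001,0],[0,0,0],0.25],
    [[0,0.001,0],[0,0,0],0.25],
    [[0,0.001,0],[0,0,0],0.25]
  ]
}}

```text
clock: 12.53
tool_pos: [0.4412, -0.0008, 0.0755]
orientation: [122.8, 89.9, -40.6]
force: [-2.3, -0.6, 9.6]
opening: 0.0317
```

Request:
{"method": "drive_tool", "body": {
  "plan": [
    [[0,0,0],[0,0,0],0.25],
    [[0,0,0],[0,0,0],0.25]
  ]
}}

```text
clock: 12.7
tool_pos: [0.4412, -0.0008, 0.0756]
orientation: [130.1, 89.9, -33.2]
force: [-0.4, 0.3, 2.8]
opening: 0.0317
```

```bash
python3 - <<'E'
from h import *
o=ctrl.get_obs();print(o["tool_pos"],o["force"],o["moment"],o["opening"])
im=ctrl.snapshot("wrist");cv2.imwrite("pics/w9.png",im)
for n in("carrier","catch_left_pad","catch_right_pad","catch_left","catch_right"):
    print(n,[(np.round(d["pixel"],1).tolist(),round(d["confidence"],2)) for d in ctrl.landmark_of("wrist",n)][:2])
h=cv2.cvtColor(im,cv2.COLOR_BGR2HSV);m=((h[...,0]>5)&(h[...,0]<20)&(h[...,1]>190)&(h[...,2]>120)).astype(np.uint8)
n,l,s,c=cv2.connectedComponentsWithStats(m);print(s[s[:,4]>40])
E
```

```text
[ 0.44123078 -0.00077811  0.07556611] [-0.40627614  0.27727601  2.83971695] [-0.10126144  0.07011844 -0.03757371] 0.031665321427158645
carrier [([321.6, 258.7], 0.87)]
catch_left_pad [([274.5, 328.8], 0.89)]
catch_right_pad [([363.6, 333.1], 0.98)]Traceback (most recent call last):
  File "<stdin>", line 5, in <module>
ValueError: it knows: carrier, catch_left_pad, catch_right_pad, clips, driver, fuse_base, isolator, isolator_pivot, lever_knob, nuts, pliers, socket_mouth, solvent, spool
```

Request:
{"method": "drive_tool", "body": {
  "plan": [
    [[-0.002,0,0],[0,0,0],0.25],
    [[-0.004,0,0],[0,0,0],0.25],
    [[-0.006,0,0],[0,0,0],0.25],
    [[-0.008,0,0],[0,0,0],0.25],
    [[-0.01,0,0],[0,0,0],0.25],
    [[-0.01,0,0],[0,0,0],0.25]
  ]
}}

```text
clock: 13.4
tool_pos: [0.4415, -0.0007, 0.0859]
orientation: [136.4, 89.8, -27.0]
force: [-0.6, -0.5, -1.5]
opening: 0.0319
```

```bash
python3 - <<'E'
from h import *
o=ctrl.get_obs();print(o["tool_pos"],o["force"],o["moment"],o["opening"])
im=ctrl.snapshot("wrist");cv2.imwrite("pics/w10.png",im)
for n in("carrier","catch_left_pad","catch_right_pad","fuse_base"):
    print(n,[(np.round(d["pixel"],1).tolist(),round(d["confidence"],2)) for d in ctrl.landmark_of("wrist",n)][:2])
E
```

```text
[ 0.44147363 -0.0006687   0.08594734] [-0.61341483 -0.47356748 -1.50542067] [-0.07878336  0.02276346 -0.03570865] 0.03186607703421465
carrier [([320.9, 258.6], 0.64)]
catch_left_pad [([274.3, 330.0], 0.58)]
catch_right_pad [([365.8, 334.3], 0.85)]
fuse_base [([321.9, 243.4], 0.69)]
```

Request:
{"method": "drive_tool", "body": {
  "plan": [
    [[-0.004,0,0],[0,0,0],0.25],
    [[-0.01,0,0],[0,0,0],0.25],
    [[-0.017,0,0],[0,0,0],0.25],
    [[-0.024,0,0],[0,0,0],0.25],
    [[-0.031,0,0],[0,0,0],0.25],
    [[-0.038,0,0],[0,0,0],0.25],
    [[-0.045,0,0],[0,0,0],0.25],
    [[-0.053,0,0],[0,0,0],0.25],
    [[-0.061,0,0],[0,0,0],0.25],
    [[-0.069,0,0],[0,0,0],0.25],
    [[-0.077,0,0],[0,0,0],0.25],
    [[-0.084,0,0],[0,0,0],0.25],
    [[-0.091,0,0],[0,0,0],0.25],
    [[-0.097,0,0],[0,0,0],0.25],
    [[-0.101,0,0],[0,0,0],0.25],
    [[-0.102,0,0],[0,0,0],0.25],
    [[-0.102,0,0],[0,0,0],0.25],
    [[-0.102,0,0],[0,0,0],0.25],
    [[-0.102,0,0],[0,0,0],0.25],
    [[-0.102,0,0],[0,0,0],0.25]
  ]
}}

```text
clock: 15.32
tool_pos: [0.4408, -0.0007, 0.1871]
orientation: [99.9, 89.9, -63.5]
force: [0.2, -0.4, -0.7]
opening: 0.0317
```

```bash
python3 - <<'E'
from h import *
o=ctrl.get_obs();print(o["tool_pos"],o["force"],o["moment"],o["opening"],o["qvel"])
ims=[ctrl.snapshot(c) for c in("wrist","scene","top")]
for n in("carrier","catch_left_pad","catch_right_pad","fuse_base"):
    print(n,[(np.round(d["pixel"],1).tolist(),round(d["confidence"],2)) for d in ctrl.landmark_of("wrist",n)][:2])
def r(im,x,y,w,h,W,H): return cv2.resize(im[y:y+h,x:x+w],(W,H),interpolation=cv2.INTER_CUBIC)
out=np.zeros((600,800,3),np.uint8)
out[:300,:400]=r(ims[0],0,0,640,480,400,300);out[:300,400:]=r(ims[1],200,130,200,150,400,300)
out[300:,:400]=r(ims[2],150,170,240,180,400,300);out[300:,400:]=r(ims[2],180,200,80,60,400,300)
cv2.imwrite("pics/final.png",out)
E
```

```text
[ 0.44078648 -0.00072174  0.18707722] [ 0.24039847 -0.42463341 -0.69649308] [-0.03888259 -0.00494456 -0.01760744] 0.03169036440040976 [-0.04689511 -0.12142943  0.16672421  0.07251776 -0.08151046  0.00718656]
carrier [([320.2, 258.1], 0.79)]
catch_left_pad [([274.0, 330.6], 0.83)]
catch_right_pad [([362.1, 331.3], 0.86)]
fuse_base [([317.1, 201.2], 0.74)]
```

View pics/final.png

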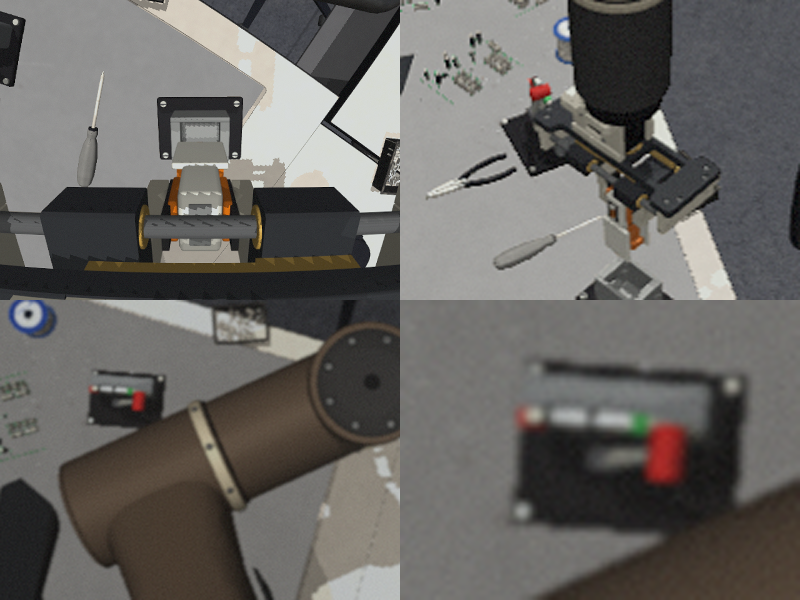

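The last picture shows the carrier held upright and clear of the empty socket. The lever is at the green mark, and the pliers, driver and trays are where they were.

```bash
python3 -c "
from plant import ctrl
print(ctrl.close_job())"
```

```text
the job is handed in; nothing more can be done
None
```

I moved the lever to the green mark first. Then I pinched both catches, drew the carrier straight up, and handed the job in with it still gripped. The clock stood at about 15.5 s of the 51 s allowed.

**Lever:**
- My first carry slipped: the fingers rode up over the knob, the force on the tool reached about 89 N, and the lever overshot to about -0.55 rad. I only read the force at the end of that move, so a brief higher peak is possible. I can't rule out that this counts against the 40 N limit, though only the fingers appeared to touch the knob.
- I nudged the lever back, and the close-up measurement afterwards gave about -0.52 rad against the -0.5 target. The uncertainty is about 0.03 rad, so it should be within the green mark, which is about 0.14 rad wide.

**Carrier:**
- The tool rose 111 mm from the seated grip, and the carrier stayed fixed in the wrist view. That puts its underside at about 12.4 cm.
- The arm was practically still at hand-in, with an opening of 31.7 mm. That is below the 35 mm given for fully pressed catches. The knob also read 1.3 mm under its true size, so part of the gap may be in the reading. I did not resolve it.

**Bystanders:** in the last picture, those in view look undisturbed; the solvent bottle was hidden by the arm.

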